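# Fetch the lens basket from the deep cleaning tank with the lifting hook

### The job

With the blue-handled lifting hook from the drain stand, fetch the lens basket out of the deep glass cleaning tank: catch its cross bar from below, slide it along its rails from under the keepers until it meets the end stops, and lift it out through the gap there. Then hang the hook back in the stand's fork with the basket still on it, hanging free over the drip tray, and let go. It is glass: feel for the stops, never push, pull or knock basket or tank harder than 10 N, keep the fingers off the basket, and leave the other things where they are.

Things in the scene. Friction and masses are not known exactly. Their poses are not given: they have to be found in the camera images.
- lift_hook: Lifting hook with a blue grip, about 155 mm tall, upright, 0.12 kg, hanging in the stand's fork. Origin on its axis at the underside of a steel collar (26 mm across, 4 mm thick) that rests on the fork. A 6 mm shank runs down the axis to z = -60 mm, then jogs to x = -8 mm (from z = -70 mm) and ends in a U of 5 mm wire in the xz plane, open upward; a bar enters it from the +x side.
- grip (a point): On the lifting hook, 30 mm above the collar's underside: middle of the blue grip block, which is 14 mm thick along the hook's x (pinch it across x), 24 mm wide along y, and reaches from 4 to 54 mm above the collar's underside.
- hook_bowl (a point): On the lifting hook's axis at the inner bottom of the U, 95 mm below the collar's underside, where a caught bar bears. Wire outer bottom 5 mm below it. Inside the U is 11 mm wide: back of the U at x = -8 mm (outer face -10.5), free tip at x = +8 mm (outer face +10.5), tip top 9 mm above the bowl. Free opening between tip and shank above.
- basket: Lens basket of steel with three green 25 mm lenses, 0.16 to 0.28 kg, 40 mm (x) by 36 mm (y), underside at z = -52 mm. Origin in the middle of its cross bar: 6 mm round, along y, y = -29.5 to +29.5 mm. Thin wires at y = +-16.5 mm join bar and basket; between them it is open from the bar down to the lens tops, z = -25 mm. The bar's ends lie on the tank's rails; the basket swings freely below.
- bar_arch (a point): On the basket: underside of the bar's middle, which is arched up by 5 mm over its middle 18 mm. It lies 2 mm above the bar's straight axis. The hook should bear here.
- tank: Fixed clear glass cleaning tank, empty, open at the top, 128 mm (x) by 74 mm (y) by 135 mm high (steel straps over the rim, to 137 mm, one pair near each end), walls 4 mm, floor 5 mm. Origin: centre of its underside. A steel rail runs inside along each long wall, 24 to 33 mm from the middle, rail top at z = 57 mm.
- rails (a point): In the tank, axes as the tank's, at x = -16 mm, z = 60 mm: where the bar lies on the rails, give or take 4 mm along x. Fixed posts behind it (8 mm further to -x) bar the way to -x. It leaves only by sliding towards the tank's +x, under the keepers, to the end stops. Rails, posts, noses and stops are rigid steel.
- keepers (a point): In the tank, axes as the tank's, at x = 17 mm, z = 67 mm: about where the dark keepers stand on the rails. Each has a nose plate 10 mm above the rail (bar lifts 4 mm, then meets it), then towards +x a 10 mm gap open at the top, then an end stop. Clamped anywhere, not measured: stop face at tank x = 2 to 32 mm, alike on both sides. The bar (6 mm) comes up freely within 3 mm of the stop.
- stand: Fixed drain stand. Origin on the table under the fork's seat. Drip tray 9 mm high, 66 by 70 mm; behind it (+x) a post at x = 45 mm carries a level fork that reaches to -x and is open at that end, 5 mm thick, top at z = 175 mm; nothing on the stand is higher but two 3 mm lips on the tines' front ends.
- fork_seat (a point): Middle of the fork's seat, at the fork's top, in the stand's axes: the hook's collar rests here. The slot between the tines is 12 mm wide, closed at x = +8 mm and open at x = -24 mm; tines 9 mm wide. Lips 3 mm high at x = -24 to -19 mm: raise the collar over them, going out and in, towards -x and from -x.
- objective_case: Bystander: round screw case, black lid on white, 44 mm across, 60 mm tall. Origin: centre of its underside.
- cover_glass_carton: Bystander: small green and white carton, 60 x 60 x 28 mm. Origin: centre of its underside.
- tweezers: Bystander: steel tweezers lying flat, 12 x 110 x 8 mm, long along y. Origin: centre of the underside.
- oil_bottle: Bystander: small dropper bottle with black cap, 29 mm across, 83 mm tall. Origin: centre of its underside.
- marker: Bystander: marker pen with blue cap lying flat, 13 x 127 x 15 mm, long along y. Origin: centre of its underside.

How it is judged:
By the outcome, as a careful person would: the job done as asked, in the order asked, and still so for the second after the job is handed in, with the robot touching nothing.
It also fails if it takes over 58 s, if anything falls off the work surface, if the arm or the gripper's body presses on something with over 40 N, if the wrist force passes 120 N, or if a joint passes its speed limit or range.

### The arm

A 7-joint arm with a two-finger parallel gripper is mounted at the origin on a cart in front of the work surface, level with it; the furniture and walls round the work are solid. World frame = base frame: x ahead of the robot, y to its left, z up, the work surface at z = 0. Lengths are in m, angles in rad, forces in N, time in s.
With the tool pointing down it reaches from about 0.425 to 0.925 m from the base axis. Payload 6.8 kg.
Tool frame: the origin (TCP) lies on the centre line of the jaws, within the pads' length; the fingertips stand 11 mm ahead of it and the grasp point (between the pads) lies 8 mm behind it; z points along the fingers, y is the line along which they close (so a half turn about z gives the same grasp; the last joint's range is limited). The gripper opens to 85 mm and grips with 20 to 120 N. Pads are 22 mm wide; open, the fingers measure 114 mm over their backs; the gripper's body (76 mm by 85 mm) begins 54 mm behind the grasp point. The pads swing forward as they close: fully open they stand 13 mm farther back than shut.
Start: joints at [-0.108, 0.477, 0.022, 1.555, -0.011, 1.109, -0.083], TCP at [0.675, 0, 0.242] pointing down, gripper open.
Joint ranges: [-2.96, 2.96], [-0.34, 2.1], [-1.41, 1.46], [0.24, 2.44], [-1.37, 4.51], [0.17, 1.92], [-2.96, 2.96]. Speed limits (rad/s): [2.39, 2.39, 3.14, 3.14, 3.14, 3.14, 3.14].

### API

Orientations are given as a unit quaternion [w, x, y, z].
In Python, from cell import sense, eyes, order gives the robot as it stands.
- The arm moves only by the tool jog_arm, never from a script. Its argument "moves" is a list of rows, each a list of 2 entries, a list of its own where there are three numbers: the shift along the tool's x, y, z in m, then the turn about the tool's z in degrees. A call has 1 to 12 rows; each row shifts and turns the commanded pose from where the row before left it, along the tool's axes as they then stand; what a row does not reach is not made up. A row lasts 1/8 s, in which the tool goes at most 62.5 mm and 10.7 degrees, less where a joint would pass 70% of its speed; a pose out of reach is approached as far as the arm can. A call with a gripper value outside its range is refused whole. "hand" is the closure, from 0 (fully open) to 1 (shut), set as the call begins (left out, the last holds). The fingers move at their own pace and stop on an object; "squeeze" is the grip in N (left out, the last holds). Time passes only in rows, so rows that do not move let the fingers close. It gives the time, the measured TCP pose, the force, the opening and the grip force at its end, in the units of the state.
- sense(): the state, without advancing time (a new reading comes with each control period).
- eyes.camera(name): name is "scene" or "side" or "wrist"; returns a dict with "img" (384x512x3 uint8, red, green, blue), "camera_matrix" (3x3 intrinsics, pixels), "R" (3x3) and "t" (3): a world point X has camera coordinates R X + t. Camera axes: x right, y down, z forward; pixel columns grow to the right and rows downward; lengths in m; the calibration is good to about 2 mm. A picture is of the moment at which its call begins. There is no depth.
- order.finish_job(): hands the job in; it is judged then, once.
The state is a dict: "t": time; "joints": joint angles; "qd": joint speeds; "effort": joint torques, N m; "eef_pos": TCP position; "ee_rot": TCP orientation; "wrist_force": force on the tool from outside, world axes, zero at the start; "wrist_torque": the same for the moment, N m; "width": finger opening in m; "finger_force": force on a finger pad.
Only numpy, scipy, OpenCV 4.12 (cv2) and the standard library are available. Lean on these libraries where they do the work, as an engineer would, in place of code of your own. Each camera call takes 0.05 s, during which the arm holds its last target. There are 200 camera calls.

## Working session

There is one attempt and no reset: what is moved stays moved. The work goes in short steps, Python scripts to look and compute and a tool call to move; the robot and the scene stay as the last step left them, time stands still between calls to the robot, and variables do not carry over. Pictures are saved under pics/ and viewed, at most 10 in all, crops included, and the job is handed in when it is done.

Besides the shell and the picture viewer there is one more tool, called as name(argument=value, ...) on one line, values as JSON. jog_arm: Moves the arm, as the interface text tells. Its arguments: {"type":"object","properties":{"moves":{"type":"array","items":{"type":"array"}},"hand":{"type":"number"},"squeeze":{"type":"number"}},"required":["moves"]}

```bash
mkdir -p pics; cat > h.py <<'E'
import numpy as np, cv2
from cell import sense, eyes, order
def grab(n,f=None):
    c=eyes.camera(n); np.savez(f'pics/{f or n}.npz',**c)
    if f: cv2.imwrite(f'pics/{f}.png',c['img'][:,:,::-1])
    return c
def load(f): return dict(np.load(f'pics/{f}.npz'))
def ray(c,uv):
    d=np.linalg.inv(c['camera_matrix'])@np.array([uv[0],uv[1],1.]); R=c['R']
    return -R.T@c['t'], R.T@d/np.linalg.norm(d)
def onz(c,uv,z):
    o,d=ray(c,uv); return o+d*(z-o[2])/d[2]
def tri(*cu):
    A=np.zeros((3,3));b=np.zeros(3)
    rs=[ray(c,u) for c,u in cu]
    for o,d in rs:
        P=np.eye(3)-np.outer(d,d);A+=P;b+=P@o
    p=np.linalg.solve(A,b); return p,[np.linalg.norm(np.cross(p-o,d)) for o,d in rs]
def proj(c,X):
    p=c['camera_matrix']@(c['R']@np.asarray(X,float)+c['t']); return p[:2]/p[2]
E
python3 - <<'E'
from h import *
a=grab('scene','s0');b=grab('side','d0');w=grab('wrist','w0')
for c in(a,b,w): print(-c['R'].T@c['t'], c['R'][2], c['camera_matrix'][0,0])
print(sense())
E
```

```text
[-0.49740519 -0.6004804   0.70997603] [ 0.76508712  0.47114939 -0.43893046] 394.9735888575017
[0.4819454  0.75807703 0.67539192] [-0.00989664 -0.81575069 -0.57831901] 374.2665654749257
[0.67507861 0.07788549 0.37326982] [-9.07105525e-04 -3.02866332e-01 -9.53032613e-01] 324.99856592452386
{'t': 0.15, 'joints': array([-0.10811477,  0.47762011,  0.02237445,  1.55621311, -0.01149317,
        1.10932455, -0.08308273]), 'qd': array([-1.06904926e-05, -2.30959854e-03,  1.89125860e-03, -4.57316272e-03,
       -6.22714622e-04, -5.40220068e-04,  5.78484047e-04]), 'effort': array([ 1.55385478e-03, -5.96924365e+01,  1.60940632e+00, -2.81490952e+01,
        1.26662746e-02,  6.56643446e-03,  5.58682734e-05]), 'eef_pos': array([ 6.74553802e-01, -1.45508425e-05,  2.41547714e-01]), 'ee_rot': array([-4.63770342e-04,  7.07096592e-01,  7.07116606e-01, -5.48476777e-04]), 'wrist_force': array([-0.01165638,  0.45065133, -0.62078633]), 'wrist_torque': array([ 0.05070807, -0.05783605, -0.00127239]), 'finger_force': 0.0, 'width': 0.08555655889351592}
```

View pics/s0.png

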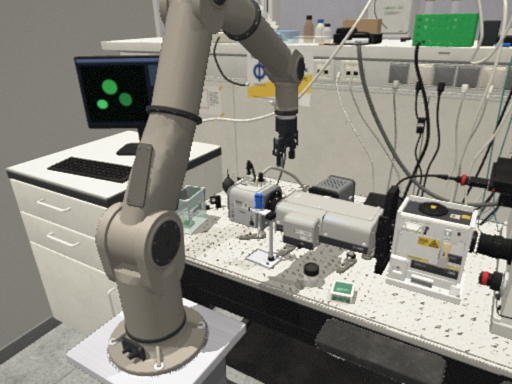

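View pics/d0.png

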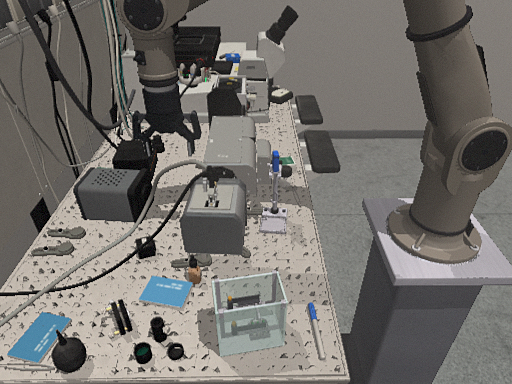

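The scene view shows the tank at about (190,208), the hook's blue grip at (260,201) and the tray at (268,258). The side view shows the tank at (248,310), the grip at (275,160) and the tray at (273,220). Next I'll make zoomed crops.

```bash
python3 - <<'E'
from h import *
a=load('s0');b=load('d0')
def crop(c,u,v,w,h,s): return cv2.resize(c['img'][v:v+h,u:u+w,::-1],None,fx=s,fy=s,interpolation=cv2.INTER_CUBIC)
A=crop(a,168,176,130,100,3); B=crop(b,200,262,100,100,4); C=crop(b,240,140,65,100,4)
m=np.zeros((600,800,3),np.uint8)
m[:300,:390]=A; m[:400,400:800]=B; m[300:600,0:260]=C[60:360] if C.shape[0]>=360 else C[:300]
m[400:,300:]=cv2.resize(load('w0')['img'][:,:,::-1],(500,200)) 
cv2.imwrite('pics/m0.png',m)
for c,n in((a,'s'),(b,'d')):
    h=cv2.cvtColor(c['img'],cv2.COLOR_RGB2HSV); k=cv2.inRange(h,(100,130,60),(125,255,255))
    n_,l,st,ce=cv2.connectedComponentsWithStats(k)
    print(n,[(st[i].tolist(),ce[i].round(1).tolist()) for i in range(1,n_) if st[i,4]>25])
E
```

```text
s [([503, 42, 8, 5, 26], [506.6, 44.0]), ([255, 193, 8, 16, 97], [258.3, 200.6])]
d [([226, 54, 14, 9, 88], [232.9, 57.8]), ([273, 151, 6, 6, 32], [275.3, 153.6]), ([272, 158, 7, 14, 77], [275.6, 164.3]), ([140, 277, 52, 30, 812], [164.8, 291.7]), ([309, 303, 8, 17, 82], [312.0, 311.1]), ([8, 312, 62, 50, 1275], [37.8, 336.4])]
```

View pics/m0.png

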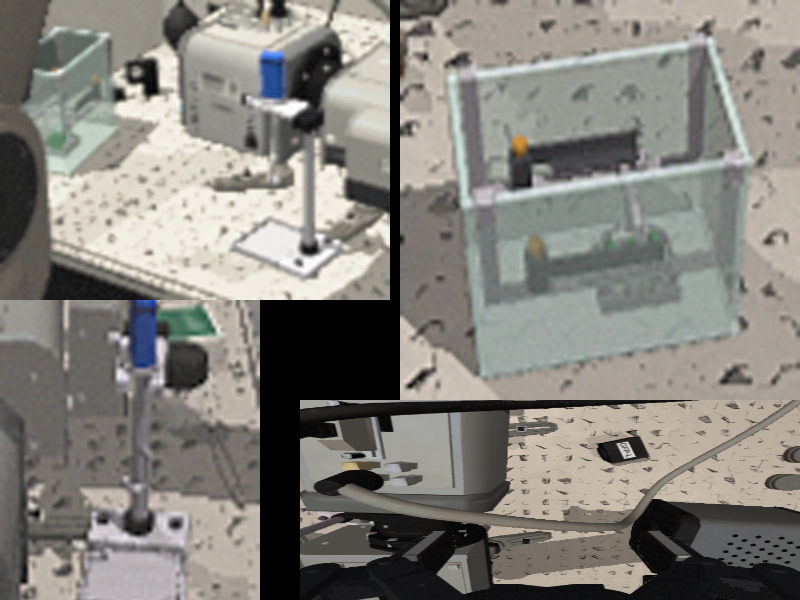

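Mosaic: in the side view (crop scale 4, origin (200,262)) the tank's rim corners are at about (450,74), (713,40), (463,205) and (750,160). The orange-topped stops are on the image left and the basket is on the right. The scene crop shows the hook in the fork, with the post to its right.

```bash
python3 - <<'E'
from h import *
a=load('s0');b=load('d0'); np.set_printoptions(precision=4,suppress=True)
S=lambda X,Y:(168+X/3-.33,176+Y/3-.33); D=lambda X,Y:(200+(X-400)/4-.4,262+Y/4-.4); D2=lambda X,Y:(240+X/4-.4,155+(Y-300)/4-.4)
print('grip',tri((a,(258.5,200.6)),(b,(275.4,160.5))))
r=[onz(b,D(*p),.135) for p in((450,74),(713,40),(750,160),(463,205))]
for p in r: print(p)
for i in range(4): print(np.linalg.norm(r[i]-r[i-1]),end=' ')
r=np.array(r);print('ctr',r.mean(0)); e=(r[0]+r[3]-r[1]-r[2]);print('yaw+x',np.degrees(np.arctan2(e[1],e[0])))
for p in((540,150),(520,143),(535,240)): print('stop?',onz(b,D(*p),.08))
print('lenses',[onz(b,D(*p),.035) for p in((608,243),(630,240),(654,236))])
for p in((233,246),(268,218),(309,275),(342,240),(308,250)): print('tray s',onz(a,S(*p),.009))
for p in((90,515),(186,515),(82,590),(138,522)): print('tray d',onz(b,D2(*p),.009))
E
```

```text
grip (array([ 0.4286, -0.0339,  0.2043]), [np.float64(0.0006986497284084565), np.float64(0.0006986497284084018)])
[0.5608 0.2835 0.135 ]
[0.4369 0.2635 0.135 ]
[0.4244 0.3336 0.135 ]
[0.5489 0.356  0.135 ]
0.07352752086949248 0.1255448663065571 0.07126360132510194 0.12643140449603188 ctr [0.4928 0.3091 0.135 ]
yaw+x 9.67025957088631
stop? [0.5207 0.2836 0.08  ]
stop? [0.5307 0.2793 0.08  ]
stop? [0.521  0.3345 0.08  ]
lenses [array([0.4878, 0.3045, 0.035 ]), array([0.4769, 0.3029, 0.035 ]), array([0.4649, 0.3007, 0.035 ])]
tray s [ 0.3918 -0.0012  0.009 ]
tray s [ 0.4584 -0.0049  0.009 ]
tray s [ 0.3845 -0.0988  0.009 ]
tray s [ 0.459  -0.0977  0.009 ]
tray s [ 0.4243 -0.0752  0.009 ]
tray d [ 0.4587 -0.0943  0.009 ]
tray d [ 0.3893 -0.0937  0.009 ]
tray d [ 0.4658 -0.0119  0.009 ]
tray d [ 0.4244 -0.0858  0.009 ]
```

The checks agree: the grip is at z 0.204 (expected 0.205), the stand's +x is world -y, and the tank centre is about (0.493, 0.309) with yaw of about 10°. I'll move to look at the hook from near.

jog_arm(moves=[[[0,0,-0.05],0],[[0,0,-0.05],0],[[0.015,-0.05,0],0],[[0.015,-0.05,0],0],[[0.015,-0.05,0],0],[[0.015,-0.05,0],0],[[0,-0.045,0],0],[[0,0,0],0],[[0,0,0],0]], hand=0.3)

```text
t: 1.27
eef_pos: [0.4307, 0.0599, 0.3426]
ee_rot: [0.0, 0.707, 0.707, 0.0]
wrist_force: [0.8, 0.2, -0.8]
width: 0.0598
finger_force: 0.0
```

```bash
python3 - <<'E'
from h import *
w=grab('wrist','w1');c=grab('scene','s1'); print(sense()['eef_pos'],sense()['wrist_force'],sense()['t'])
k=cv2.inRange(cv2.cvtColor(w['img'],cv2.COLOR_RGB2HSV),(100,130,60),(125,255,255)); n,l,st,ce=cv2.connectedComponentsWithStats(k);print(st[st[:,4]>60],ce[st[:,4]>60])
print('expect grip',proj(w,[.4286,-.0339,.2043]),'U',proj(w,[.4286,-.0339,.08]))
E
```

```text
[0.43104525 0.05990883 0.3422973 ] [-0.62699753 -0.18594958 -0.82293845] 1.375
[[     0      0    512    384 195849]
 [   192      0     10      8     64]
 [   242    256     16     22    288]
 [   242    278     18     27    407]] [[255.53896114 191.24384092]
 [196.859375     3.09375   ]
 [249.63888889 266.59375   ]
 [250.12039312 291.25307125]]
expect grip [249.30152814 277.48687754] U [249.95715567 225.10948937]
```

View pics/w1.png

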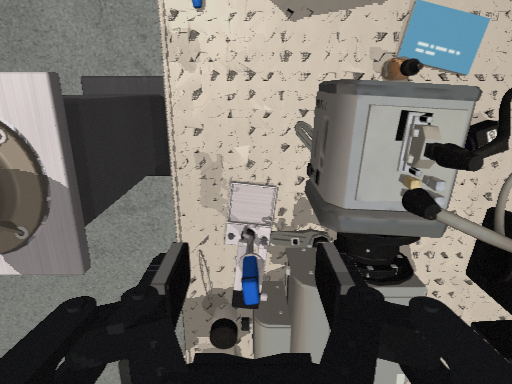

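The wrist view shows the blue grip at (250,280), agreeing with the prediction of (249,277). The U is near (250,235) and the tray is above it. I'll zoom on it.

```bash
python3 - <<'E'
from h import *
w=load('w1')
m=cv2.resize(w['img'][175:335,205:305,::-1],None,fx=6,fy=6,interpolation=cv2.INTER_CUBIC)[:,:,:]
m=cv2.resize(m,(375,600)); s=load('s1')
A=cv2.resize(s['img'][185:285,230:300,::-1],(420,600),interpolation=cv2.INTER_CUBIC)
cv2.imwrite('pics/m1.png',np.hstack([m,A]))
E
```

```text
(no output)
```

View pics/m1.png

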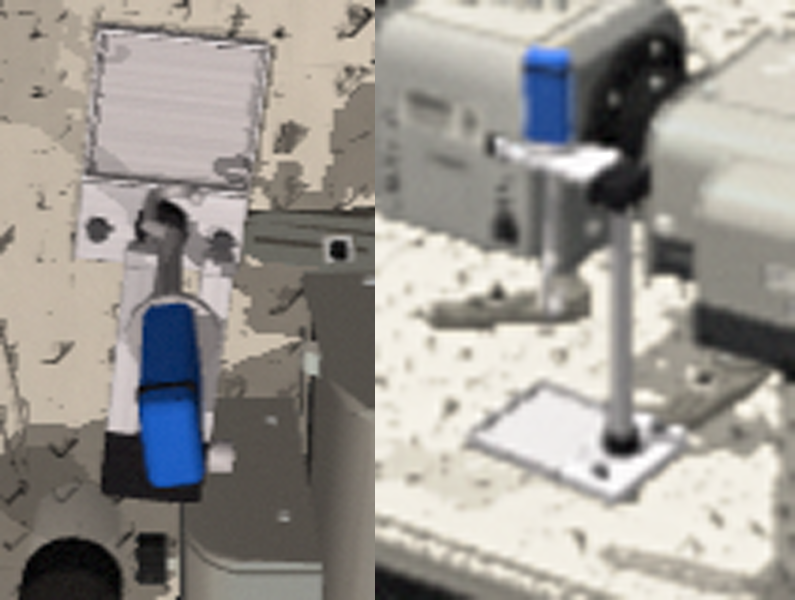

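The crop shows the fork opening towards the tray and towards +y (image up), with the grip thin along world x. The direction of the U's opening isn't clear, so I'll look from lower down in front.

jog_arm(moves=[[[0.035,0,0.06],0],[[0.035,0,0.06],0],[[0,0,0],0],[[0,0,0],0]])

```text
t: 1.88
eef_pos: [0.4311, 0.1226, 0.2348]
ee_rot: [0.0, 0.707, 0.707, 0.0]
wrist_force: [0.5, -1.2, 0.1]
width: 0.0596
finger_force: 0.0
```

```bash
python3 - <<'E'
from h import *
w=grab('wrist','w2'); s=sense();print(s['eef_pos'],s['wrist_force'])
u=proj(w,[.4286,-.0339,.085]);print(u)
i,j=int(u[1])-55,int(u[0])-70
m=cv2.resize(w['img'][max(i,0):i+105,j:j+140,::-1],(800,600),interpolation=cv2.INTER_CUBIC)
print(i,j);cv2.imwrite('pics/m2.png',m)
E
```

```text
[0.43151228 0.12245261 0.23546311] [1.2444825  0.45339219 0.28665128]
[249.25562615 323.71227965]
268 179
```

View pics/m2.png

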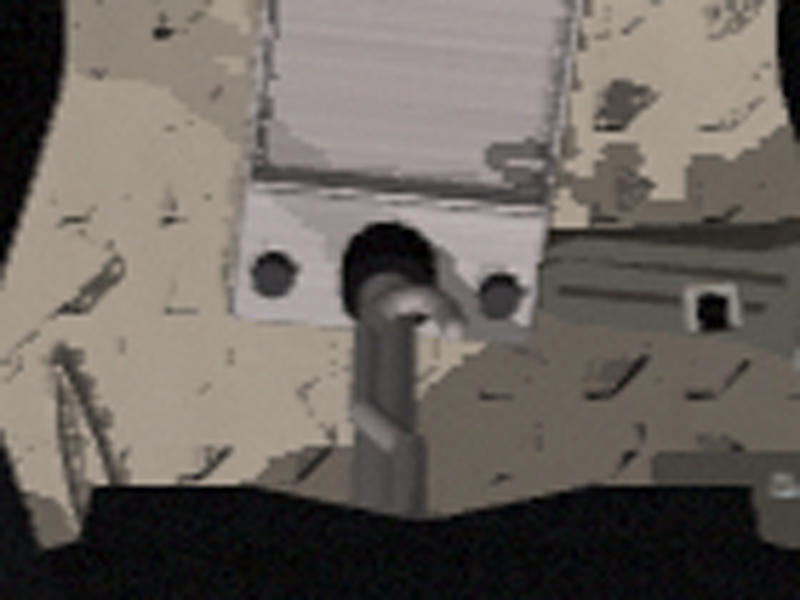

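The jog goes to the left (-x) and the free tip is on the right at (450,320), so the hook's +x is about world +x. Next I'll work out the exact yaws and the grasp pose.

```bash
python3 - <<'E'
from h import *
np.set_printoptions(precision=4,suppress=True)
w=load('w1'); P=lambda X,Y:(205+X/3.75-.4,175+Y/3.75-.4)
t=[onz(w,P(*p),.009)[:2] for p in((95,25),(270,42),(247,187),(88,175))]
print('tray',t); 
h=cv2.cvtColor(w['img'],cv2.COLOR_RGB2HSV); k=cv2.inRange(h,(100,130,60),(125,255,255)); k[:250]=0;k[310:]=0
k[:278]=0
c=max(cv2.findContours(k,0,2)[0],key=cv2.contourArea); r=cv2.minAreaRect(c);q=cv2.boxPoints(r);g=np.array([onz(w,p,.229)[:2] for p in q])
print('griptop',g,'c',g.mean(0)); 
for i in range(4):
    d=g[i]-g[i-1];print(np.linalg.norm(d),np.degrees(np.arctan2(d[1],d[0])))
t=np.array(t)
for i in range(4):
    d=t[i]-t[i-1];print(np.linalg.norm(d),np.degrees(np.arctan2(d[1],d[0])))
E
```

```text
tray [array([0.3985, 0.006 ]), array([ 0.4681, -0.0011]), array([ 0.46  , -0.0637]), array([ 0.3943, -0.0583])]
griptop [[ 0.4213 -0.0195]
 [ 0.4352 -0.018 ]
 [ 0.4377 -0.0448]
 [ 0.4234 -0.0465]] c [ 0.4294 -0.0322]
0.02700703202630119 94.38385751025874
0.013977171061044976 6.490597746427647
0.02695022823416102 -84.75778698393995
0.014382897514606403 -173.33035503961563
0.06443623862936114 86.25629455938842
0.06994765370418092 -5.787679749946512
0.06316399772642649 -97.35706055171657
0.06593148186536299 175.30295099154014
```

```bash
python3 - <<'E'
from h import *
np.set_printoptions(precision=3,suppress=True)
w=load('w1');s=load('s0');d=load('d0')
for p in((262,282),(288,250),(285,275)): print(p,[onz(w,p,z) for z in(.05,.1,.15)])
for p in((286,243),(283,212),(279,200)): print(p,[onz(s,p,z) for z in(0,.1,.15)])
q=np.hstack([cv2.resize(s['img'][170:260,240:340,::-1],(400,360),interpolation=2),cv2.resize(d['img'][90:180,210:310,::-1],(400,360),interpolation=2)])
cv2.imwrite('pics/m3.png',q)
E
```

```text
(262, 282) [array([ 0.446, -0.14 ,  0.05 ]), array([ 0.445, -0.107,  0.1  ]), array([ 0.443, -0.074,  0.15 ])]
(288, 250) [array([ 0.484, -0.086,  0.05 ]), array([ 0.477, -0.06 ,  0.1  ]), array([ 0.471, -0.033,  0.15 ])]
(285, 275) [array([ 0.481, -0.128,  0.05 ]), array([ 0.475, -0.096,  0.1  ]), array([ 0.469, -0.065,  0.15 ])]
(286, 243) [array([ 0.549, -0.067,  0.   ]), array([ 0.402, -0.142,  0.1  ]), array([ 0.328, -0.18 ,  0.15 ])]
(283, 212) [array([0.755, 0.053, 0.   ]), array([ 0.579, -0.039,  0.1  ]), array([ 0.49 , -0.085,  0.15 ])]
(279, 200) [array([0.848, 0.121, 0.   ]), array([0.658, 0.019, 0.1  ]), array([ 0.563, -0.031,  0.15 ])]
```

View pics/m3.png

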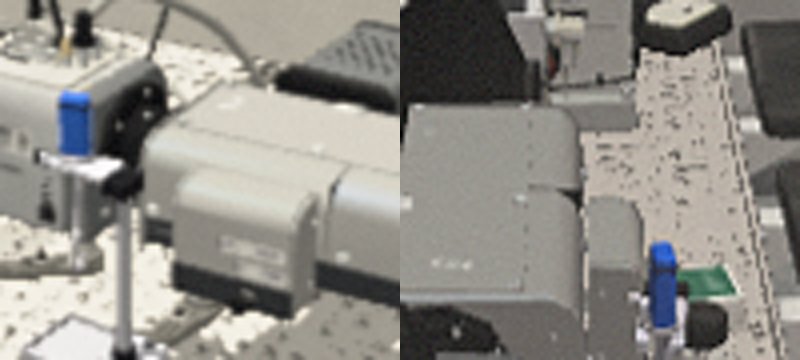

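The instrument box lies at x ≥ 0.47 and is lower than the fingers at grip height, so the way is clear. I'll approach the grip from above.

jog_arm(moves=[[[-0.03,0,-0.035],0],[[-0.05,0,-0.005],0],[[-0.05,-0.002,0],0],[[-0.0255,-0.0005,0],-4],[[0,0,0],0],[[0,0,0.025],0],[[0,0,0.025],0],[[0,0,0.025],0],[[0,0,0],0],[[0,0,0],0]])

```text
t: 3.18
eef_pos: [0.4285, -0.0321, 0.2006]
ee_rot: [0.001, 0.682, 0.731, 0.001]
wrist_force: [0.6, -0.6, 0.7]
width: 0.0594
finger_force: 0.0
```

```bash
python3 - <<'E'
from h import *
w=grab('wrist','w3');d=grab('side','d3');s=sense();print(s['eef_pos'],s['wrist_force'],s['t'])
q=np.hstack([cv2.resize(w['img'][184:384,130:380,::-1],(500,400)),cv2.resize(d['img'][100:220,230:320,::-1],(300,400),interpolation=2)])
cv2.imwrite('pics/m4.png',q)
E
```

```text
[ 0.4285482  -0.03228928  0.20065239] [ 0.12322302  0.50385194 -0.63913582] 3.275
```

View pics/m4.png

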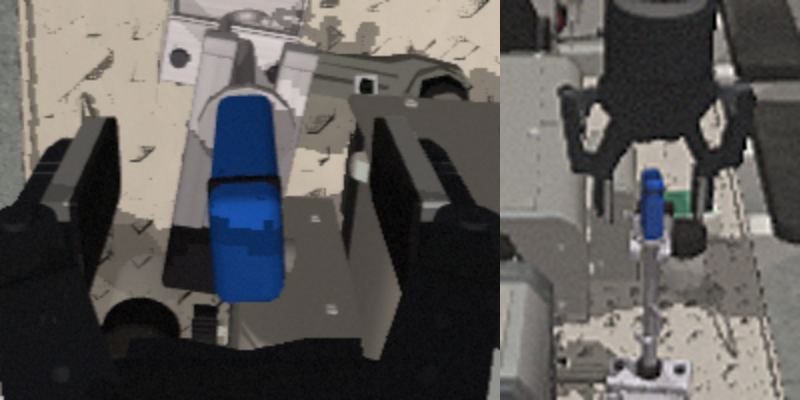

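The grip is centred between the fingers and lined up with them. I'll close on it.

jog_arm(moves=[[[0,0,0],0],[[0,0,0],0],[[0,0,0],0],[[0,0,0],0],[[0,0,0],0],[[0,0,0],0],[[0,0,0],0],[[0,0,0],0]], hand=1, squeeze=60)

```text
t: 4.28
eef_pos: [0.4277, -0.0325, 0.1996]
ee_rot: [0.0, 0.682, 0.731, 0.0]
wrist_force: [-2.2, 0.3, 5.5]
width: 0.0133
finger_force: 58.5
```

jog_arm(moves=[[[0,0,-0.004],0],[[0,0,-0.004],0],[[0,0,0],0],[[0,0,0],0]])

```text
t: 4.78
eef_pos: [0.4274, -0.0325, 0.2072]
ee_rot: [-0.0, 0.682, 0.731, -0.0]
wrist_force: [0.2, -0.3, -1.2]
width: 0.013
finger_force: 58.3
```

jog_arm(moves=[[[0.01,0.0015,0],0],[[0.01,0.0015,0],0],[[0.01,0.0015,0],0],[[0.015,0.0025,0],0],[[0.015,0.0025,0],0],[[0,0,0],0]])

```text
t: 5.52
eef_pos: [0.433, 0.0296, 0.2074]
ee_rot: [-0.0, 0.681, 0.732, 0.0]
wrist_force: [0.6, 0.4, -0.3]
width: 0.0132
finger_force: 58.3
```

jog_arm(moves=[[[0,0,-0.045],0],[[0,0,-0.045],0],[[0,0,-0.045],0],[[0.04,0.015,0],-2],[[0.05,0.02,0],-2],[[0.05,0.02,0],-2],[[0.0,0.0,0],0],[[0,0,0],0]])

```text
t: 6.52
eef_pos: [0.4724, 0.1721, 0.3419]
ee_rot: [0.0, 0.643, 0.766, -0.001]
wrist_force: [0.5, -0.6, -1.7]
width: 0.0132
finger_force: 58.8
```

```bash
python3 - <<'E'
from h import *
np.set_printoptions(precision=3,suppress=True)
w=grab('wrist','w4');s=sense();print(s['eef_pos'],s['wrist_force'],s['t'],s['ee_rot'])
print([proj(w,[.493,.309,z]) for z in(.0,.06,.135)])
cv2.imwrite('pics/w4b.png',cv2.resize(w['img'][:300,:,::-1],(800,469)))
E
```

```text
[0.472 0.172 0.342] [-0.808  0.455 -1.249] 6.575 [ 0.     0.644  0.765 -0.001]
[array([284.778,  46.112]), array([289.684,  39.795]), array([298.388,  28.583])]
```

The hook came out freely and its weight reads about 1.2 N. Next is a position for looking into the tank.

jog_arm(moves=[[[0.037,0.013,0],0],[[0.038,0.012,0],0],[[0,0,0],0],[[0,0,0],0],[[0,0,0],0]])

```text
t: 7.2
eef_pos: [0.4844, 0.2494, 0.3424]
ee_rot: [0.0, 0.644, 0.765, -0.0]
wrist_force: [-0.4, -0.5, -0.9]
width: 0.0132
finger_force: 58.9
```

```bash
python3 - <<'E'
from h import *
np.set_printoptions(precision=4,suppress=True)
w=grab('wrist','w5');s=sense();print(s['eef_pos'],s['wrist_force'],s['t'],s['ee_rot'])
print([proj(w,[.493,.309,z]) for z in(.0,.06,.135)])
cv2.imwrite('pics/m5.png',cv2.resize(w['img'][20:200,180:420,::-1],(800,600),interpolation=2))
E
```

```text
[0.4844 0.2497 0.3425] [ 0.0567  0.371  -0.1699] 7.25 [ 0.0003  0.6437  0.7653 -0.    ]
[array([264.8969, 103.336 ]), array([266.7427, 105.5289]), array([269.9506, 109.3401])]
```

View pics/m5.png

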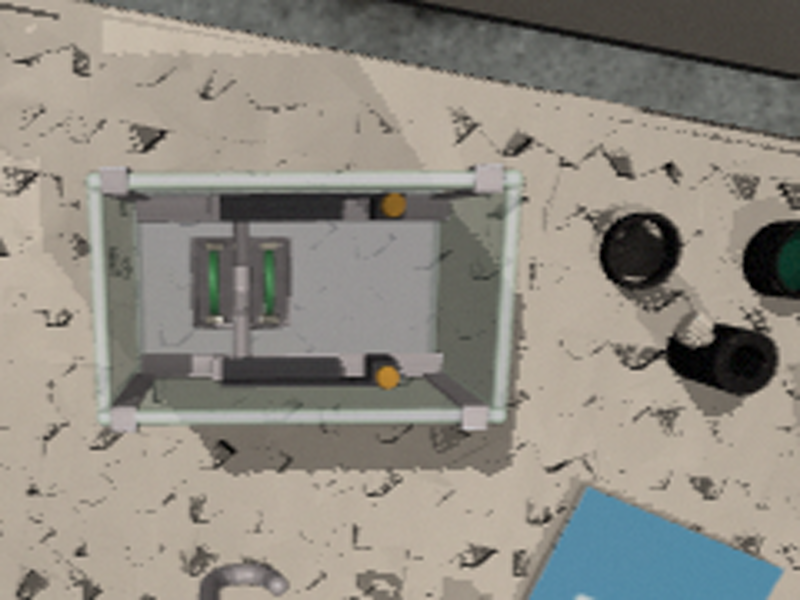

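The tank shows clearly. The bar is at crop x≈241 (y 215–360), the noses run from x≈220 to 345–365, the stops start at x≈370 with orange knobs, and the rim corners are at (90,175), (520,172), (503,420) and (103,422). The hook's U is at (240,580).

```bash
python3 - <<'E'
from h import *
np.set_printoptions(precision=4,suppress=True)
w=load('w5'); P=lambda X,Y:(180+X*.3-.35,20+Y*.3-.35)
r=np.array([onz(w,P(*p),.135) for p in((90,175),(520,172),(503,420),(103,422))]);c=r.mean(0)
e=r[1]+r[2]-r[0]-r[3];yaw=np.arctan2(e[1],e[0]);print('tank',c,np.degrees(yaw),[np.linalg.norm(r[i]-r[i-1]) for i in range(4)])
ex=np.array([np.cos(yaw),np.sin(yaw)]);ey=np.array([-ex[1],ex[0]])
def T(n,X,Y,z):
    p=onz(w,P(X,Y),z)[:2]; print(n,p,'tank',(p-c[:2])@ex*1e3,(p-c[:2])@ey*1e3)
T('bar+',241,222,.06);T('bar-',241,352,.06);T('barmid',241,290,.066)
T('stop+',372,207,.067);T('stop-',367,370,.067);T('noseend+',343,207,.068);T('noseend-',341,370,.068);T('nosebeg',220,207,.068);T('nosebeg',222,370,.068)
T('basketL',192,283,.03);T('basketR',290,283,.03);T('basketT',240,237,.03);T('basketB',240,328,.03)
# hook: project expected bowl & tip
from scipy.spatial.transform import Rotation as Ro
R=Ro.from_quat([0.6437,.7653,0,0]).as_matrix(); t=np.array([.4844,.2497,.3425])
hx=R[:,1];col=t-[0,0,.0246]
for n,x,z in(('bowl',0,-.0975),('tip',.008,-.0865),('back',-.008,-.08)):
    q=proj(w,col+hx*x+[0,0,z]); print(n,q,((q[0]-180+.35)/.3,(q[1]-20+.35)/.3))
print('tool yaw',np.degrees(np.arctan2(hx[1],hx[0])))
E
```

```text
tank [0.494  0.3084 0.135 ] 10.20082458319783 [np.float64(0.07303647043242381), np.float64(0.1264720934318317), np.float64(0.07324886130451475), np.float64(0.1258475420181169)]
bar+ [0.4711 0.3282] tank -19.013617320513273 23.463667089313017
bar- [0.4791 0.2822] tank -19.292966706775275 -23.144060771094537
barmid [0.4752 0.3049] tank -19.155358387128924 -0.1867853202169404
stop+ [0.5163 0.3411] tank 27.684797374388914 28.246526815665746
stop- [0.5263 0.2845] tank 27.589206212333064 -29.26859010335022
noseend+ [0.506  0.3393] tank 17.263627097370016 28.288969482275398
noseend- [0.5167 0.283 ] tank 17.816485107811083 -29.087548828245534
nosebeg [0.4629 0.3318] tank -26.445432122952436 28.53928810777247
nosebeg [0.4732 0.2754] tank -26.383981267668794 -28.829469117552993
basketL [0.4559 0.3023] tank -38.582419054123775 0.7034846387903245
basketR [0.4942 0.309 ] tank 0.28224423893981515 0.47892926560575927
basketT [0.4717 0.3227] tank -19.43801597243803 18.018799772590636
basketB [0.4777 0.2883] tank -19.656954919022898 -16.878487431414733
bowl [251.4922 187.6863] (np.float64(239.4740181844645), np.float64(560.1208420573847))
tip [261.6714 191.785 ] (np.float64(273.4047298030272), np.float64(573.783478258631))
back [241.009  194.3729] (np.float64(204.5299338406929), np.float64(582.409767363952))
tool yaw 9.865076377233274
```

The measurements are consistent: the bar is at tank x=-19.2, the stop face at 27.6, the yaw 10.2°, and the rim size matches. I'll lower the hook at tank x=-38.

jog_arm(moves=[[[0.03,-0.009,0],0],[[0.027,-0.0095,0],0],[[0,0,0],0],[[0,0,0.04],0],[[0,0,0.04],0],[[0,0,0.03],0],[[0,0,0.02],0],[[0,0,0],0],[[0,0,0],0]])

```text
t: 8.38
eef_pos: [0.4569, 0.3039, 0.2134]
ee_rot: [0.0, 0.643, 0.766, 0.001]
wrist_force: [1.2, 0.0, -0.8]
width: 0.0134
finger_force: 58.9
```

```bash
cat > tk.py <<'E'
from h import *
def st():
    s=sense(); p=s['eef_pos']; c=np.array([.494,.3084]); y=np.radians(10.2); ex=np.array([np.cos(y),np.sin(y)]);ey=np.array([-ex[1],ex[0]])
    F=s['wrist_force']; print('tank xy %.1f %.1f bowl z %.1f'%((p[:2]-c)@ex*1e3,(p[:2]-c)@ey*1e3,(p[2]-.1196)*1e3),'F tank %.1f %.1f %.1f'%(F[:2]@ex,F[:2]@ey,F[2]),'t',s['t'])
E
python3 - <<'E'
from tk import *
st(); d=grab('side','d6'); grab('wrist','w6'); st()
E
```

```text
tank xy -37.3 2.1 bowl z 93.8 F tank 1.2 -0.2 -0.8 t 8.375
tank xy -37.3 2.6 bowl z 94.0 F tank 0.4 -0.0 -1.4 t 8.475
```

jog_arm(moves=[[[-0.001,-0.001,0],0],[[0,0,0.015],0],[[0,0,0.015],0],[[0,0,0.015],0],[[0,0,0],0],[[0,0,0],0],[[0,0,0],0]])

```text
t: 9.35
eef_pos: [0.4555, 0.3034, 0.1679]
ee_rot: [0.0, 0.643, 0.766, 0.001]
wrist_force: [-0.4, 0.1, -0.7]
width: 0.0132
finger_force: 58.9
```

```bash
python3 - <<'E'
from tk import *
st(); d=grab('side','d7'); st()
cv2.imwrite('pics/m7.png',np.hstack([cv2.resize(d['img'][255:355,200:300,::-1],(600,600),interpolation=2)]))
E
```

```text
tank xy -38.8 1.9 bowl z 48.3 F tank -0.4 0.2 -0.7 t 9.35
tank xy -38.8 1.8 bowl z 48.3 F tank -0.1 -0.1 -0.6 t 9.4
```

View pics/m7.png

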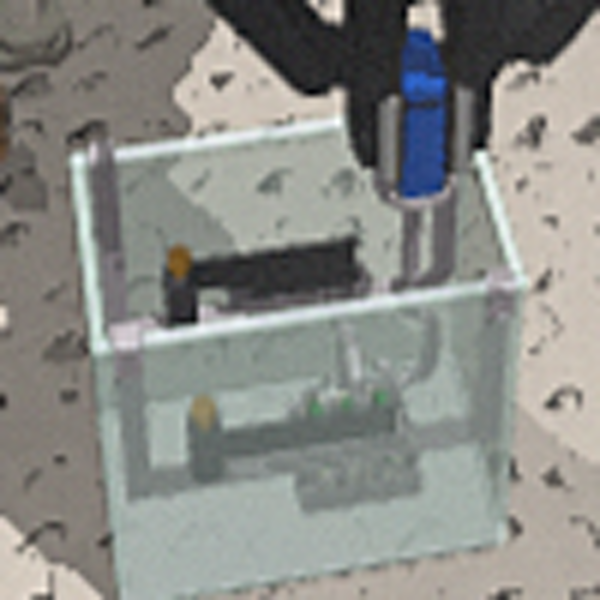

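The hook stands to the right (-x) of the bar, with its tip at (380,370) just below the bar at (350,345) and clear of the lens tops. I'll move it under the bar.

jog_arm(moves=[[[-0.001,0.003,0],0],[[0,0.003,0],0],[[0,0.003,0],0],[[0,0.003,0],0],[[0,0.003,0],0],[[0,0.002,0],0],[[0,0.0015,0],0],[[0,0,0],0],[[0,0,0],0]])

```text
t: 10.52
eef_pos: [0.4734, 0.3053, 0.1673]
ee_rot: [-0.0, 0.643, 0.766, -0.0]
wrist_force: [-1.0, 0.7, -1.7]
width: 0.0129
finger_force: 58.9
```

```bash
python3 -c "
from tk import *
st();eyes.camera('side');st()"
```

```text
tank xy -20.8 0.6 bowl z 47.7 F tank -0.9 0.8 -1.7 t 10.525
tank xy -20.8 0.5 bowl z 47.7 F tank 0.4 0.2 -1.4 t 10.575
```

jog_arm(moves=[[[0,0.0015,0],0],[[0,0,-0.004],0],[[0,0,-0.004],0],[[0,0,-0.004],0],[[0,0,0],0],[[0,0,0],0]])

```text
t: 11.32
eef_pos: [0.475, 0.3055, 0.1794]
ee_rot: [0.0, 0.643, 0.766, 0.0]
wrist_force: [-0.1, -0.6, -0.5]
width: 0.0138
finger_force: 58.8
```

jog_arm(moves=[[[0,0,-0.001],0],[[0,0,0],0],[[0,0,0],0]])

```text
t: 11.7
eef_pos: [0.4749, 0.3054, 0.1801]
ee_rot: [-0.0, 0.643, 0.766, -0.0]
wrist_force: [0.4, -0.7, -2.1]
width: 0.0134
finger_force: 58.8
```

jog_arm(moves=[[[0,0,-0.001],0],[[0,0,0],0],[[0,0,0],0]])

```text
t: 12.08
eef_pos: [0.475, 0.3055, 0.1813]
ee_rot: [0.0, 0.643, 0.766, 0.0]
wrist_force: [-0.4, 0.2, -3.0]
width: 0.0133
finger_force: 58.8
```

jog_arm(moves=[[[0,0,-0.001],0],[[0,0,0],0],[[0,0,0],0]])

```text
t: 12.45
eef_pos: [0.475, 0.3055, 0.1823]
ee_rot: [0.0, 0.643, 0.766, -0.0]
wrist_force: [0.2, 0.8, -3.0]
width: 0.0136
finger_force: 58.8
```

```bash
python3 -c "
from tk import *
for i in range(4): st();eyes.camera('side')"
```

```text
tank xy -19.2 0.5 bowl z 62.7 F tank 0.4 0.8 -3.0 t 12.45
tank xy -19.2 0.5 bowl z 62.7 F tank 0.3 0.3 -1.8 t 12.5
tank xy -19.2 0.5 bowl z 62.7 F tank 0.3 -0.2 -2.9 t 12.55
tank xy -19.2 0.5 bowl z 62.7 F tank 0.6 1.0 -3.9 t 12.6
```

The basket's weight of about 2 N is on the hook and the bar is lifted about 1 mm. I'll slide towards the stops.

jog_arm(moves=[[[0,0.002,0],0],[[0,0.003,0],0],[[0,0.003,0],0],[[0,0.003,0],0],[[0,0.003,0],0],[[0,0.003,0],0],[[0,0.002,0],0],[[0,0,0],0]])

```text
t: 13.65
eef_pos: [0.4939, 0.3088, 0.1823]
ee_rot: [0.0, 0.643, 0.766, 0.0]
wrist_force: [0.4, -0.1, -2.6]
width: 0.0132
finger_force: 58.8
```

jog_arm(moves=[[[0,0.002,0],0],[[0,0.003,0],0],[[0,0.003,0],0],[[0,0.003,0],0],[[0,0.003,0],0],[[0,0.002,0],0],[[0,0.001,0],0],[[0,0,0],0],[[0,0,0],0]])

```text
t: 14.78
eef_pos: [0.5104, 0.3118, 0.1823]
ee_rot: [-0.0, 0.643, 0.766, -0.0]
wrist_force: [-0.3, -0.5, -3.7]
width: 0.0132
finger_force: 58.8
```

```bash
python3 -c "
from tk import *
for i in range(4): st();eyes.camera('side')"
```

```text
tank xy 16.7 0.4 bowl z 62.7 F tank -0.3 -0.4 -3.7 t 14.775
tank xy 16.7 0.4 bowl z 62.7 F tank -0.4 0.0 -3.0 t 14.825
tank xy 16.7 0.4 bowl z 62.7 F tank -0.2 0.2 -3.2 t 14.875
tank xy 16.7 0.4 bowl z 62.7 F tank 0.3 -0.2 -3.6 t 14.925
```

jog_arm(moves=[[[0,0.001,0],0],[[0,0.001,0],0],[[0,0.001,0],0],[[0,0.001,0],0],[[0,0,0],0]])

```text
t: 15.6
eef_pos: [0.5145, 0.3125, 0.1823]
ee_rot: [0.0, 0.643, 0.766, 0.0]
wrist_force: [-0.3, 0.6, -2.5]
width: 0.0131
finger_force: 58.8
```

jog_arm(moves=[[[0,0.001,0],0],[[0,0,0],0]])

```text
t: 15.85
eef_pos: [0.5155, 0.3127, 0.1823]
ee_rot: [0.0, 0.643, 0.766, 0.0]
wrist_force: [-0.5, -0.8, -2.3]
width: 0.0135
finger_force: 58.8
```

jog_arm(moves=[[[0,0.001,0],0],[[0,0,0],0]])

```text
t: 16.1
eef_pos: [0.5165, 0.3128, 0.1824]
ee_rot: [0.0, 0.643, 0.766, 0.0]
wrist_force: [-0.1, 0.5, -2.8]
width: 0.0134
finger_force: 58.8
```

jog_arm(moves=[[[0,0.001,0],0],[[0,0,0],0]])

```text
t: 16.35
eef_pos: [0.5173, 0.3131, 0.1823]
ee_rot: [-0.0, 0.643, 0.766, -0.0]
wrist_force: [1.0, 0.0, -2.5]
width: 0.0135
finger_force: 58.8
```

```bash
python3 -c "
from tk import *
for i in range(4): st();eyes.camera('side')"
```

```text
tank xy 23.8 0.5 bowl z 62.7 F tank 0.9 -0.2 -2.5 t 16.35
tank xy 23.8 0.5 bowl z 62.8 F tank -1.0 -0.8 -3.2 t 16.4
tank xy 23.8 0.5 bowl z 62.7 F tank -0.9 0.3 -1.8 t 16.45
tank xy 23.7 0.4 bowl z 62.7 F tank -0.2 1.2 -2.8 t 16.5
```

jog_arm(moves=[[[0,0.001,0],0],[[0,0,0],0]])

```text
t: 16.8
eef_pos: [0.5181, 0.3133, 0.1823]
ee_rot: [-0.0, 0.643, 0.766, -0.0]
wrist_force: [-1.6, 0.2, -2.0]
width: 0.0135
finger_force: 58.7
```

jog_arm(moves=[[[0,0.001,0],0],[[0,0,0],0]])

```text
t: 17.05
eef_pos: [0.5189, 0.3134, 0.1822]
ee_rot: [-0.0, 0.643, 0.766, -0.0]
wrist_force: [-2.2, -0.3, -1.8]
width: 0.0132
finger_force: 58.8
```

```bash
python3 -c "
from tk import *
for i in range(6): st();eyes.camera('side')"
```

```text
tank xy 25.4 0.5 bowl z 62.6 F tank -2.2 0.1 -1.8 t 17.05
tank xy 25.4 0.6 bowl z 62.6 F tank -3.0 0.9 -2.9 t 17.1
tank xy 25.4 0.5 bowl z 62.6 F tank -2.2 1.0 -1.7 t 17.15
tank xy 25.4 0.5 bowl z 62.6 F tank -4.2 0.1 -1.3 t 17.2
tank xy 25.4 0.5 bowl z 62.6 F tank -2.2 0.7 -2.8 t 17.25
tank xy 25.5 0.5 bowl z 62.6 F tank -3.3 0.7 -2.4 t 17.3
```

The stop is met at about 2.8 N. I'll back off slightly to free the bar from the face, then raise slowly.

jog_arm(moves=[[[0,-0.001,0],0],[[0,-0.001,0],0],[[0,0,0],0],[[0,0,-0.001],0],[[0,0,-0.001],0],[[0,0,0],0]])

```text
t: 18.1
eef_pos: [0.5177, 0.313, 0.1845]
ee_rot: [0.0, 0.643, 0.766, 0.0]
wrist_force: [-0.1, 0.3, -2.9]
width: 0.0134
finger_force: 58.7
```

```bash
python3 -c "
from tk import *
for i in range(4): st();eyes.camera('side')"
```

```text
tank xy 24.1 0.3 bowl z 64.9 F tank -0.1 0.4 -2.9 t 18.1
tank xy 24.1 0.4 bowl z 64.9 F tank 0.7 0.5 -3.6 t 18.15
tank xy 24.0 0.4 bowl z 64.8 F tank 0.1 0.1 -2.9 t 18.2
tank xy 23.9 0.4 bowl z 64.8 F tank 0.7 0.3 -3.9 t 18.25
```

jog_arm(moves=[[[0,0,-0.001],0],[[0,0,-0.001],0],[[0,0,0],0]])

```text
t: 18.68
eef_pos: [0.5175, 0.3131, 0.1865]
ee_rot: [0.0, 0.643, 0.766, 0.0]
wrist_force: [-0.1, 1.3, -3.1]
width: 0.0134
finger_force: 58.7
```

jog_arm(moves=[[[0,0,-0.001],0],[[0,0,-0.001],0],[[0,0,0],0]])

```text
t: 19.05
eef_pos: [0.5174, 0.313, 0.1885]
ee_rot: [0.0, 0.643, 0.766, 0.0]
wrist_force: [-0.0, 0.8, -2.1]
width: 0.0134
finger_force: 58.7
```

jog_arm(moves=[[[0,0,-0.001],0],[[0,0,-0.001],0],[[0,0,-0.001],0],[[0,0,0],0]])

```text
t: 19.55
eef_pos: [0.5174, 0.313, 0.1914]
ee_rot: [0.0, 0.643, 0.766, 0.0]
wrist_force: [0.5, -1.0, -2.9]
width: 0.0133
finger_force: 58.7
```

```bash
python3 -c "
from tk import *
for i in range(3): st();eyes.camera('side')"
```

```text
tank xy 23.9 0.4 bowl z 71.8 F tank 0.3 -1.1 -2.9 t 19.55
tank xy 23.9 0.3 bowl z 71.8 F tank -0.7 0.6 -2.8 t 19.6
tank xy 23.8 0.4 bowl z 71.7 F tank -0.5 0.8 -2.6 t 19.65
```

The bar has come up free of the noses. I'll lift the basket out.

jog_arm(moves=[[[0,0,-0.002],0],[[0,0,-0.004],0],[[0,0,-0.005],0],[[0,0,-0.006],0],[[0,0,-0.006],0],[[0,0,-0.007],0],[[0,0,-0.007],0],[[0,0,-0.007],0],[[0,0,-0.007],0],[[0,0,-0.007],0],[[0,0,-0.007],0],[[0,0,-0.007],0]])

```text
t: 21.2
eef_pos: [0.5173, 0.313, 0.2638]
ee_rot: [0.0, 0.643, 0.766, -0.0]
wrist_force: [0.0, 0.4, -2.5]
width: 0.0134
finger_force: 58.7
```

jog_arm(moves=[[[0,0,-0.008],0],[[0,0,-0.01],0],[[0,0,-0.01],0],[[0,0,-0.01],0],[[0,0,-0.01],0],[[0,0,-0.01],0],[[0,0,-0.008],0],[[0,0,-0.005],0],[[0,0,0],0],[[0,0,0],0]])

```text
t: 22.45
eef_pos: [0.5172, 0.3129, 0.3339]
ee_rot: [-0.0, 0.643, 0.766, -0.0]
wrist_force: [1.3, -0.6, -3.7]
width: 0.0131
finger_force: 58.7
```

```bash
python3 -c "
from tk import *
for i in range(3): st();eyes.camera('scene')
w=grab('wrist','w8'); s=sense(); p=s['eef_pos']-[0,0,.1196]
u=proj(w,p); print(u)
h=cv2.cvtColor(w['img'],cv2.COLOR_RGB2HSV);k=cv2.inRange(h,(50,120,50),(75,255,220))
n,l,a,c=cv2.connectedComponentsWithStats(k);print([(a[i].tolist()) for i in range(1,n) if a[i,4]>20])
for z in(-.025,-.037): print(proj(w,p+[0,0,z]))
"
```

```text
tank xy 23.6 0.3 bowl z 214.3 F tank 1.2 -0.8 -3.7 t 22.45
tank xy 23.6 0.2 bowl z 214.2 F tank -0.3 -0.1 -2.4 t 22.5
tank xy 23.6 0.3 bowl z 214.3 F tank -0.1 0.2 -1.1 t 22.55
[251.63540067 189.00385161]
[]
[251.68434618 180.62649234]
[251.70506377 177.08053639]
```

The basket hangs on the hook at about 2.5 N total and is clear of the rim. I'll carry it to the front of the stand.

jog_arm(moves=[[[-0.004,-0.0024,0],0],[[-0.01,-0.006,0],0],[[-0.0165,-0.0095,0],0],[[-0.0225,-0.013,0],0],[[-0.025,-0.014,0],0],[[-0.025,-0.014,0],0],[[-0.025,-0.014,0],0],[[-0.0245,-0.014,0],0],[[-0.0225,-0.013,0],0],[[-0.0165,-0.0095,0],0],[[-0.01,-0.006,0],0],[[-0.004,-0.0025,0],0]])

```text
t: 24.15
eef_pos: [0.4368, 0.0897, 0.3345]
ee_rot: [0.0, 0.643, 0.766, 0.0]
wrist_force: [-0.0, -0.1, -2.7]
width: 0.0131
finger_force: 58.8
```

jog_arm(moves=[[[0,0,0],2],[[0,0,0],2],[[0,0,0.005],2],[[0,0,0.012],0],[[0,0,0.018],0],[[0,0,0.02],0],[[0,0,0.02],0],[[0,0,0.02],0],[[0,0,0.015],0],[[0,0,0.01],0],[[0,0,0.003],0],[[0,0,0],0]])

```text
t: 25.65
eef_pos: [0.4372, 0.0902, 0.2115]
ee_rot: [0.0, 0.682, 0.731, 0.0]
wrist_force: [0.2, -0.1, -2.1]
width: 0.0138
finger_force: 58.6
```

```bash
python3 -c "
from h import *
np.set_printoptions(precision=4,suppress=True)
s=sense();print(s['eef_pos'],s['ee_rot'],s['wrist_force'],s['t'])
for n in('side','scene'):
    d=grab(n,n+'9');u=proj(d,s['eef_pos']-[0,0,.16]);print(u)
    i,j=int(u[1]),int(u[0]);P=d['img'][i-8:i+9,j-8:j+9].astype(int);g=(P[...,1]-np.maximum(P[...,0],P[...,2]));print(g.max(),np.argwhere(g>20)[:8].tolist())
"
```

```text
[0.4372 0.0902 0.2115] [0.0001 0.682  0.7314 0.0002] [ 0.2134 -0.0872 -2.1351] 25.65
[272.6802 241.4434]
58 [[2, 13], [3, 4], [3, 8], [3, 13], [4, 3], [4, 4], [4, 8], [4, 13]]
[229.271  233.2006]
46 [[4, 9], [4, 10], [4, 11], [5, 7], [5, 8], [5, 9], [5, 10], [5, 11]]
```

All three green lenses are seen on the hook. I'll enter the fork along the same line it came out on.

jog_arm(moves=[[[-0.005,-0.0008,0.001],0],[[-0.01,-0.0015,0.001],0],[[-0.015,-0.0022,0.001],0],[[-0.015,-0.0022,0],0],[[-0.01,-0.0016,0],0],[[-0.005,-0.0008,0],0],[[0,0,0],0],[[0,0,0],0]])

```text
t: 26.75
eef_pos: [0.4322, 0.0301, 0.2084]
ee_rot: [-0.0, 0.682, 0.732, 0.0]
wrist_force: [-0.1, -0.1, -3.3]
width: 0.0135
finger_force: 58.6
```

jog_arm(moves=[[[-0.004,-0.0006,0],0],[[-0.006,-0.0009,0],0],[[-0.006,-0.0009,0],0],[[-0.006,-0.0009,0],0],[[-0.006,-0.0009,0],0],[[-0.004,-0.0006,0],0],[[0,0,0],0]])

```text
t: 27.62
eef_pos: [0.4295, -0.0029, 0.2083]
ee_rot: [0.0, 0.682, 0.731, -0.0]
wrist_force: [-0.7, 0.6, -3.1]
width: 0.0131
finger_force: 58.6
```

jog_arm(moves=[[[-0.004,-0.0005,0],0],[[-0.006,-0.0008,0],0],[[-0.006,-0.0008,0],0],[[-0.006,-0.0008,0],0],[[-0.005,-0.0007,0],0],[[-0.0023,-0.0004,0],0],[[0,0,0],0],[[0,0,0],0]])

```text
t: 28.62
eef_pos: [0.4276, -0.0319, 0.2083]
ee_rot: [-0.0, 0.682, 0.731, 0.0]
wrist_force: [-0.6, -0.2, -2.8]
width: 0.0131
finger_force: 58.6
```

jog_arm(moves=[[[0,0,0.002],0],[[0,0,0.002],0],[[0,0,0.002],0],[[0,0,0.001],0],[[0,0,0],0]])

```text
t: 29.25
eef_pos: [0.4275, -0.0321, 0.2012]
ee_rot: [-0.0, 0.682, 0.731, -0.0]
wrist_force: [0.6, -0.3, -2.4]
width: 0.0133
finger_force: 58.6
```

jog_arm(moves=[[[0,0,0.001],0],[[0,0,0],0],[[0,0,0],0]])

```text
t: 29.62
eef_pos: [0.4276, -0.0321, 0.2004]
ee_rot: [0.0, 0.682, 0.731, 0.0]
wrist_force: [-0.4, -0.1, -3.0]
width: 0.0134
finger_force: 58.6
```

jog_arm(moves=[[[0,0,0.0007],0],[[0,0,0],0],[[0,0,0],0]])

```text
t: 30.0
eef_pos: [0.4276, -0.0321, 0.1997]
ee_rot: [0.0, 0.682, 0.731, 0.0]
wrist_force: [0.2, 0.1, -2.9]
width: 0.013
finger_force: 58.9
```

jog_arm(moves=[[[0,0,0.0005],0],[[0,0,0],0],[[0,0,0],0]])

```text
t: 30.38
eef_pos: [0.4277, -0.0321, 0.1996]
ee_rot: [0.0, 0.682, 0.731, 0.0]
wrist_force: [-2.2, 0.7, 5.4]
width: 0.0135
finger_force: 59.9
```

The collar is seated, with the force turned to +5.4 N. I'll release.

jog_arm(moves=[[[0,0,-0.0004],0],[[0,0,0],0]])

```text
t: 30.62
eef_pos: [0.4277, -0.0321, 0.1997]
ee_rot: [0.0, 0.682, 0.731, 0.0]
wrist_force: [-1.0, -0.0, 2.7]
width: 0.0131
finger_force: 59.3
```

jog_arm(moves=[[[0,0,0],0],[[0,0,0],0],[[0,0,0],0],[[0,0,0],0],[[0,0,0],0],[[0,0,0],0]], hand=0.3)

```text
t: 31.38
eef_pos: [0.4276, -0.0321, 0.1995]
ee_rot: [-0.0, 0.682, 0.731, 0.0]
wrist_force: [-0.4, 0.4, -0.1]
width: 0.0598
finger_force: 0.0
```

jog_arm(moves=[[[0,0,-0.015],0],[[0,0,-0.025],0],[[0,0,-0.025],0],[[0,0,-0.03],0],[[0.03,0,-0.03],0],[[0.05,0,0],0],[[0,0,0],0],[[0,0,0],0],[[0,0,0],0],[[0,0,0],0]])

```text
t: 32.62
eef_pos: [0.422, 0.0468, 0.3243]
ee_rot: [-0.0, 0.683, 0.731, -0.0]
wrist_force: [-0.5, -0.5, -0.7]
width: 0.0597
finger_force: 0.0
```

```bash
python3 -c "
from h import *
np.set_printoptions(precision=4,suppress=True)
s=sense();print(s['eef_pos'],s['wrist_force'],s['width'],s['t'])
def bl(c,m):
    n,l,a,ce=cv2.connectedComponentsWithStats(m);return [(a[i].tolist(),ce[i].round(1).tolist()) for i in range(1,n) if a[i,4]>8]
C={}
for n in('side','scene'):
    d=grab(n,n+'10');C[n]=d;h=cv2.cvtColor(d['img'],cv2.COLOR_RGB2HSV)
    k=cv2.inRange(h,(100,130,60),(125,255,255)); print(n,'grip',[b for b in bl(d,k) if abs(b[1][0]-proj(d,[.428,-.033,.2])[0])<15])
    g=cv2.inRange(h,(45,90,40),(80,255,255));u=proj(d,[.428,-.033,.045]);print('lens expect',u,[b for b in bl(d,g) if np.hypot(*(b[1]-u))<30])
    for q in('s0','d0'):
        if (q=='s0')==(n=='scene'):
            o=load(q)['img'].astype(int); df=(np.abs(o-d['img']).max(2)>50).astype(np.uint8); b=bl(d,df); print('diff',[x[0] for x in b if x[0][4]>40])
"
```

```text
[0.422  0.0468 0.3243] [-0.472  -0.4902 -0.6543] 0.05966630749796147 32.625
side grip [([274, 151, 5, 6, 29], [275.9, 153.6]), ([273, 158, 6, 14, 65], [275.9, 164.8])]
lens expect [274.0385 211.7683] []
diff [[123, 0, 24, 31, 411], [161, 0, 47, 28, 539], [266, 0, 31, 31, 443], [301, 0, 9, 31, 73], [403, 0, 109, 119, 5628], [284, 6, 14, 25, 116], [156, 22, 7, 15, 49], [148, 29, 8, 11, 45], [249, 35, 71, 102, 2687], [145, 47, 26, 18, 244], [132, 61, 48, 77, 1695], [136, 100, 66, 57, 1152], [296, 116, 4, 19, 56], [291, 172, 15, 15, 141], [144, 185, 43, 35, 632], [181, 188, 9, 14, 42], [297, 189, 13, 20, 132], [279, 192, 18, 13, 139], [263, 209, 19, 18, 204], [170, 210, 10, 10, 50], [247, 217, 8, 8, 46]]
scene grip [([255, 64, 7, 4, 13], [258.3, 65.7]), ([256, 75, 8, 4, 11], [259.5, 76.7]), ([255, 193, 7, 16, 103], [258.0, 200.8])]
lens expect [259.3512 245.4374] [([256, 244, 6, 7, 31], [258.6, 246.8])]
diff [[146, 0, 53, 37, 842], [209, 0, 96, 167, 5857], [160, 11, 7, 13, 50], [101, 37, 50, 15, 543], [162, 37, 40, 16, 303], [120, 52, 31, 3, 67], [104, 53, 142, 138, 7569], [90, 56, 59, 4, 85], [92, 62, 64, 58, 3024], [164, 110, 21, 5, 50], [104, 122, 42, 16, 183], [165, 172, 21, 39, 413], [107, 179, 60, 70, 1396], [182, 220, 12, 8, 74], [273, 238, 13, 15, 85], [252, 242, 16, 19, 171], [325, 245, 22, 31, 390], [297, 248, 12, 10, 66], [275, 260, 22, 21, 222], [297, 277, 33, 26, 316], [262, 280, 32, 12, 163], [293, 295, 26, 10, 55]]
```

The hook is seated where it was, and the lenses hang at the expected place over the tray. The gripper is clear.

jog_arm(moves=[[[0,0,0],0],[[0,0,0],0],[[0,0,0],0],[[0,0,0],0],[[0,0,0],0],[[0,0,0],0],[[0,0,0],0],[[0,0,0],0]])

```text
t: 33.72
eef_pos: [0.422, 0.0477, 0.3245]
ee_rot: [-0.0, 0.682, 0.731, 0.0]
wrist_force: [0.1, 0.2, 0.6]
width: 0.0598
finger_force: 0.0
```

```bash
python3 -c "
from cell import order
print(order.finish_job())"
```

```text
the job is handed in; nothing more can be done
None
```

The basket is out of the tank and hangs on the hook in the stand's fork over the drip tray; the gripper has let go and is clear, and I handed the job in at about 34 s with readings at the end stops of roughly 2 to 4 N.

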